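# Clear the gluing jig and clamp the long block in it

### The arm

A 6-joint arm with a two-finger parallel gripper is mounted at the origin on the work surface. World frame = base frame: x ahead of the robot, y to its left, z up, the work surface at z = 0. Lengths are in m, angles in rad, forces in N, time in s.
With the tool pointing down it reaches from about 0.425 to 0.95 m from the base axis. Payload 14.7 kg.
Tool frame: the origin (TCP) lies on the centre line of the jaws, within the pads' length; the fingertips stand tcp_to_tips ahead of it and the grasp point (between the pads) is the TCP (tcp_to_tips is the distance from the TCP to the fingertips, in m); y points along the fingers, z is the direction in which the jaws open and shut, and the axes are right-handed (so a half turn about y gives the same grasp; the last joint's range is limited). The gripper opens to 85 mm and grips with 20 to 120 N. Pads are 22 mm wide; open, the fingers measure 114 mm over their backs; the gripper's body (76 mm by 85 mm) begins 54 mm behind the grasp point. The pads swing forward as they close: fully open they stand 13 mm farther back than shut.
Start: joints at [1.264, 0.48, 1.596, -0, 1.065, -0.047], TCP at [0.167, 0.628, 0.25] pointing down, gripper open.
Joint ranges: [-2.75, 2.75], [-0.82, 2.05], [0.23, 2.67], [-1.56, 4.7], [0.09, 2.69], [-2.92, 2.92]. Speed limits (rad/s): [1.89, 1.89, 2.39, 3.01, 3.01, 3.01].

### API

Orientations are given as a rotation vector (axis times angle).
In Python, from cell import state, snapshot, finish_job, tcp_to_tips gives the robot as it stands.
- The arm moves only by the tool play_rows, never from a script. Its argument "deltas" is a list of rows, each a list of 7 numbers: the turn, a rotation vector about the world's x, y, z in rad, then the shift along the world's x, y, z in m, then the finger opening in m, from 0 to 0.0854. A call has 1 to 12 rows; each row is the pose to reach, as a shift and turn from the pose commanded when the call began; what a row does not reach only later rows make up. A row lasts 1/12 s, in which the tool goes at most 41.7 mm and 7.16 degrees, less where a joint would pass 70% of its speed; a pose out of reach is approached as far as the arm can. A call with a gripper value outside its range is refused whole. The fingers move at their own pace and stop on an object; the grip force is fixed at half the most. Time passes only in rows, so rows that repeat a pose let the fingers close. It gives the time, the measured TCP pose, the force and the opening at its end, in the units of the state.
- state(): the state, without advancing time (a new reading comes with each control period).
- snapshot(name): name is "scene" or "top"; returns a dict with "image" (384x512x3 uint8, blue, green, red), "fx", "fy", "cx", "cy" (pixels), "k1" (the pictures are not rectified: a ray, as slopes to the right and down, at radius r is drawn at 1 + k1 r^2 times it, then the intrinsics apply), "pose" (4x4, takes a point from camera to world coordinates). Camera axes: x right, y down, z forward; pixel columns grow to the right and rows downward; lengths in m; the calibration is good to about 2 mm. A picture is of the moment at which its call begins. There is no depth.
- finish_job(): hands the job in, once; it reports no verdict.
The state is a dict: "time": time; "joint_pos": joint angles; "qvel": joint speeds; "joint_torque": joint torques, N m; "eef_pos": TCP position; "tcp_rot": TCP orientation; "wrist_force": force on the tool from outside, world axes, zero at the start; "moment": the same for the moment, N m; "width": finger opening in m.
Only numpy, scipy, OpenCV 4.12 (cv2) and the standard library are available. Lean on these libraries where they do the work, as an engineer would, in place of code of your own. Each camera call takes 0.05 s, during which the arm holds its last target. There are 200 camera calls.

### The job

Somebody parked the glue bottle in the gluing jig: take it out and stand it upright in the shallow grey tray. Then fetch the longer of the two wooden blocks from the rack; its bay leaves only its ends free to grip and the jig leaves only its long sides free, so set it down on the open bench, same way up, let go and take it again by its sides, and lower it gently (do not drop it) onto the jig's bed, midway across the width of the jaws and with its ends facing the two jaws. Finally slide the jaw with the knob up until the block is held snugly between both jaws, and leave the short block, tape roll, cup and brush where they are.

Things in the scene. Friction and masses are not known exactly. Their poses are not given: they have to be found in the camera images.
- jig: Gluing jig fixed to the bench: plywood bed (x -115 to +85 mm, 80 mm wide, 12 mm thick) with two upright wooden jaws, 30 mm wide (y), tops 60 mm above the bench. Origin at bench level on its middle line; x runs along the bed from the sliding jaw to the fixed jaw, z up. The fixed jaw fills x = +34 to +60 mm, the sliding jaw x = -66 to -34 mm when fully open (joint 0).
- seat (a point): Point on the top of the jig's bed (12 mm above the bench) where the middle of the long block's underside belongs when the block touches the fixed jaw: 28 mm in front of the fixed jaw's face, midway across the jaws. Axes as the jig.
- jaw (a joint): How far the sliding jaw has moved towards the fixed jaw, in m: 0 fully open (68 mm between the jaw faces), 0.012 when it meets the long block lying against the fixed jaw, 0.018 the stop (50 mm between the faces). It starts at 0 to 0.005, slides with about 2.5 N of friction and stays where it is left.
- jaw_knob (a point): Centre of the black knob on the sliding jaw: upright, 22 mm diameter, 16 mm tall, its top 84 mm above the bench, standing 20 mm behind (jig -x) the jaw's gripping face and 12 mm in front of the jaw's back face.
- glue: Black glue bottle with white cap and paper label, 50 mm diameter, 100 mm tall in all, about 0.18 kg, standing on the jig's bed between the jaws at the start. Origin at the centre of its underside, z up its axis.
- tray: Shallow square grey plastic tray fixed on the bench, 140 x 140 mm outside, rim 18 mm high, walls and floor 4 mm thick. Origin at the centre of its underside; x and y along its sides.
- rack: Plywood rack fixed on the bench: base 100 (x) x 135 (y) x 12 mm, with three upright cheeks, each 26 mm long (x), 14 mm thick (y), rising to 56 mm above the bench, centred at y = -54, 0 and +54 mm. Between them two bays, 40 mm wide, centred at y = -27 and +27 mm. Origin at bench level under its centre.
- long_block: The longer wooden block, 56 (its x) x 34 (its y) x 45 mm (z), about 0.06 kg. Origin at the centre of its underside. It starts in either bay of the rack, on the 12 mm base, its length along the rack's x with both ends standing out past the cheeks; its top is 57 mm above the bench.
- short_block: The shorter wooden block, 40 (x) x 34 (y) x 45 mm (z), in the other bay. Origin at the centre of its underside. Leave it alone.
- tape: Cardboard tape roll lying flat, 90 mm outer and 72 mm inner diameter, 25 mm high. Origin at the centre of its underside. Leave it alone.
- cup: Clear plastic cup, 74 mm diameter at the rim, 85 mm tall. Origin at the centre of its underside. Leave it alone.
- brush: Flat brush lying on the bench along its x axis. Leave it alone.
Things that resemble listed ones, but are neither listed nor needed, are in the scene too. Leave any orange or purple look-alike of the jig alone.

How it is judged:
On the way, in this order (a step that is already met when the one before it is completed fails the run):
1. the glue bottle stands upright in the tray, let go (x of glue in the frame of tray between -0.045 and 0.045 m and y of glue in the frame of tray between -0.045 and 0.045 m and z of glue in the frame of tray below 0.009 m and angle between glue's own z axis and vertical below 0.1 rad and linear speed of glue below 0.03 m/s and contact force between the fingers and glue below 0.1 N), for 0.2 s.
2. the long block stands on the open bench, same way up, outside rack and jig, let go (height (world z) of long_block below 0.004 m and angle between long_block's own z axis and vertical below 0.1 rad and linear speed of long_block below 0.03 m/s and contact force between the fingers and long_block below 0.1 N), for 0.2 s.
3. the long block is on the jig's bed between the jaws (x of long_block in the frame of seat between -0.013 and 0.013 m and y of long_block in the frame of seat between -0.01 and 0.01 m and z of long_block in the frame of seat below 0.003 m and angle between long_block's own z axis and vertical below 0.08 rad and angle between the x axis of long_block and the x axis of jig, either way round below 0.1 rad), for 0.2 s.
At the end, for the whole second after the job is handed in: Long block on the jig's bed (3 mm), level (0.08), along the jig (0.1 rad), within 3.5 mm of its place against the fixed jaw and 10 mm of mid-width; jaw joint 0.010 to 0.0145; glue bottle upright (0.1 rad) on the tray floor, within 45 mm of its middle along each side; all at rest (x of long_block in the frame of seat between -0.0035 and 0.0035 m and y of long_block in the frame of seat between -0.01 and 0.01 m and z of long_block in the frame of seat below 0.003 m and angle between long_block's own z axis and vertical below 0.08 rad and angle between the x axis of long_block and the x axis of jig, either way round below 0.1 rad and x of glue in the frame of tray between -0.045 and 0.045 m and y of glue in the frame of tray between -0.045 and 0.045 m and z of glue in the frame of tray below 0.009 m and angle between glue's own z axis and vertical below 0.1 rad and linear speed of each of glue, long_block below 0.03 m/s and value of joint jaw between 0.01 and 0.0145 m and velocity of joint jaw below 0.01 m/s); the robot touches nothing.
It fails at once if the short block, tape roll, cup or brush moved more than 30 mm (distance of any of short_block, tape, cup, brush from where it was at the start of the episode above 0.03 m).
It fails at once if the glue bottle is tipped over (more than 0.6 rad) (angle between glue's own z axis and vertical above 0.6 rad).
It fails at once if the long block is dropped into the jig (faster than 0.45 m/s, less than 15 mm above its bed and within 25 mm of its place) (horizontal distance between long_block and seat below 0.025 m and z of long_block in the frame of seat below 0.015 m and linear speed of long_block above 0.45 m/s).
It also fails if it takes over 72 s, if anything falls off the work surface, if the arm or the gripper's body presses on something with over 40 N, if the wrist force passes 120 N, or if a joint passes its speed limit or range.

## Working session

There is one attempt and no reset: what is moved stays moved. The work goes in short steps, Python scripts to look and compute and a tool call to move; the robot and the scene stay as the last step left them, time stands still between calls to the robot, and variables do not carry over. Pictures are saved under pics/ and viewed, about 8 in all and at most 12, crops included, and the job is handed in when it is done.

Besides the shell and the picture viewer there is one more tool, called after "Request:" as name([rows], argument=value, ...), one row to a line, values as JSON. play_rows: Moves the arm, as the interface text tells. Its arguments: {"type":"object","properties":{"deltas":{"type":"array"}},"required":["deltas"]}

```bash
ls; mkdir -p pics; python3 - <<'E'
from cell import *
import cv2,pickle
s=state();print({k:s[k] for k in('time','eef_pos','tcp_rot','width','wrist_force')},tcp_to_tips)
d={n:snapshot(n) for n in('scene','top')}
pickle.dump(d,open('s0.pkl','wb'))
for n in d:
    print(n,{k:v for k,v in d[n].items() if k!='image'})
    cv2.imwrite(f'pics/{n}0.png',cv2.resize(d[n]['image'],(800,600),interpolation=cv2.INTER_CUBIC))
E
```

```text
pics
{'time': 0.0, 'eef_pos': array([0.16682427, 0.62780385, 0.24966907]), 'tcp_rot': array([-1.56241119,  0.20414423, -0.20379784]), 'width': 0.08530580480149717, 'wrist_force': array([ 1.08561297, -0.58338143,  0.49696185])} 0.019
scene {'fx': 370.61185930402723, 'fy': 370.61185930402723, 'cx': 251.39405180318727, 'cy': 186.763994053016, 'k1': -0.03311592515114122, 'pose': array([[-0.86980247,  0.33612949, -0.36119333,  0.93395222],
       [ 0.49332162,  0.57940391, -0.64878724,  0.81296616],
       [-0.0087997 , -0.74250123, -0.6697869 ,  0.82220897],
       [ 0.        ,  0.        ,  0.        ,  1.        ]])}
top {'fx': 446.3866978590186, 'fy': 446.3866978590186, 'cx': 254.56742234160265, 'cy': 188.51027245927045, 'k1': -0.0948753072368317, 'pose': array([[-1.76978150e-02, -9.88177727e-01,  1.52287779e-01,
         3.49992962e-01],
       [-9.99836176e-01,  1.80694385e-02,  1.05655921e-03,
         6.69245115e-02],
       [-3.79582294e-03, -1.52244132e-01, -9.88335629e-01,
         1.41264021e+00],
       [ 0.00000000e+00,  0.00000000e+00,  0.00000000e+00,
         1.00000000e+00]])}
```

View pics/top0.png

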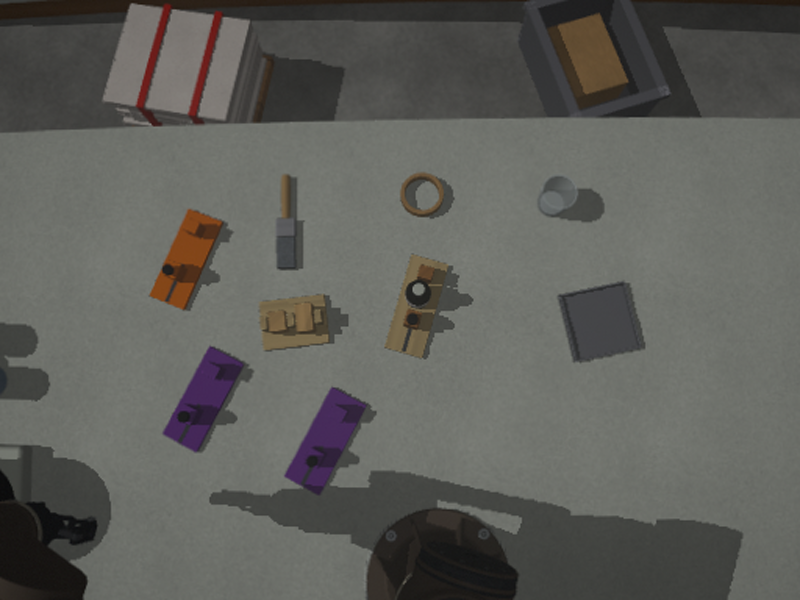

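View pics/scene0.png

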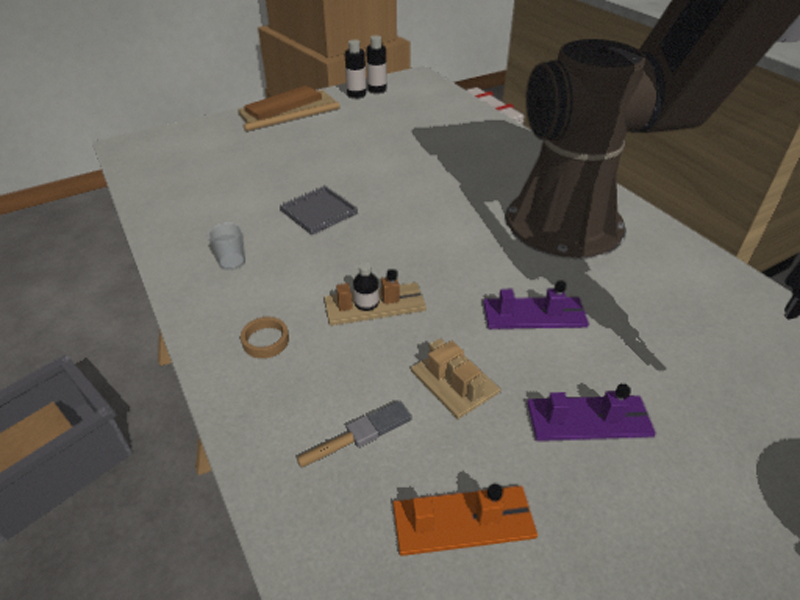

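The top view (shown at 800x600) has four jig-like things: orange (190,260), purple (204,400), purple (328,440), and plywood with the bottle at (417,305). The plywood one matches the description. The rack is at (294,322), the tray at (601,322), the tape at (422,195), the cup at (556,197) and the brush at (286,225).

```bash
cat > h.py <<'E'
import cv2,numpy as np,pickle
from cell import *
def cast(s,px,z):
    px=np.asarray(px,float).reshape(-1,2)
    K=np.array([[s['fx'],0,s['cx']],[0,s['fy'],s['cy']],[0,0,1]])
    n=cv2.undistortPointsIter(px.reshape(-1,1,2),K,np.array([s['k1'],0,0,0.]),None,None,(3,50,1e-9)).reshape(-1,2)
    d=np.c_[n,np.ones(len(n))]@s['pose'][:3,:3].T; o=s['pose'][:3,3]
    return (o+d*((z-o[2])/d[:,2])[:,None])[:,:2]
def proj(s,P):
    P=np.asarray(P,float).reshape(-1,3); c=(P-s['pose'][:3,3])@s['pose'][:3,:3]
    n=c[:,:2]/c[:,2:]; n=n*(1+s['k1']*(n**2).sum(1,keepdims=True))
    return n*s['fx']+[s['cx'],s['cy']]
def blob(m,x,y):  # biggest contour of mask inside which/near (x,y)
    cs=cv2.findContours(m,cv2.RETR_EXTERNAL,cv2.CHAIN_APPROX_NONE)[0]
    return max((c for c in cs if cv2.contourArea(c)>40),key=lambda c:cv2.pointPolygonTest(c,(x,y),True)).reshape(-1,2)
def box(s,m,x,y,z):
    c=blob(m,x,y); w=cast(s,c,z); return w,cv2.minAreaRect(w.astype(np.float32)*1000)
E
python3 - <<'E'
from h import *
d=pickle.load(open('s0.pkl','rb'));s=d['top'];im=s['image']
hsv=cv2.cvtColor(im,cv2.COLOR_BGR2HSV); k=.64
for n,(x,y) in dict(bedtop=(440,270),bedbot=(400,340),rackbase=(280,342),block1=(277,320),block2=(305,317),bench=(500,300),tray=(600,320),traywall=(565,320),shadow=(465,298)).items():
    print(n,hsv[int(y*k),int(x*k)])
m=cv2.inRange(hsv,(8,80,60),(28,255,255))
for n,x,y in(('jig',408,340),('rack',280,344)):
    w,r=box(s,m,x*k,y*k,.012); print(n,r,cv2.boxPoints(r).round(1).tolist())
crop=np.hstack([cv2.resize(im[155:235,150:230],None,fx=5,fy=5,interpolation=3),cv2.resize(im[155:235,230:310],None,fx=5,fy=5,interpolation=3)])
cv2.imwrite('pics/c1.png',crop); 
sc=d['scene']['image'];a=cv2.resize(sc[165:270,205:325],(400,350),interpolation=3);b=cv2.resize(sc[115:150,170:240],(400,200),interpolation=3)
mm=cv2.resize(m[155:235,230:310],(200,200));
o=np.zeros((350,800,3),np.uint8);o[:,:400]=a;o[:200,400:]=b;o[200:350,400:550]=cv2.cvtColor(cv2.resize(mm,(150,150)),8);o[200:350,600:750]=cv2.cvtColor(cv2.resize(m[155:235,150:230],(150,150)),8)
cv2.imwrite('pics/c2.png',np.vstack([cv2.resize(crop,(500,250)).copy() if 0 else cv2.copyMakeBorder(cv2.resize(crop,(500,250)),0,0,0,300,0),o]))
E
```

```text
bedtop [20 78 72]
bedbot [ 20  90 116]
rackbase [ 20  94 120]
block1 [ 18 112 114]
block2 [ 18 114 123]
bench [ 35  13 116]
tray [120  11  72]
traywall [100  12  65]
shadow [45 14 73]
jig ((543.6199951171875, 31.880165100097656), (77.18125915527344, 197.29905700683594), 72.83333587646484) [[438.0, 24.100000381469727], [626.5, -34.099998474121094], [649.2999877929688, 39.599998474121094], [460.79998779296875, 97.9000015258789]]
rack ((514.337646484375, 280.9672546386719), (98.38236999511719, 132.97474670410156), 5.863973617553711) [[458.6000061035156, 342.1000061035156], [472.20001220703125, 209.8000030517578], [570.0999755859375, 219.89999389648438], [556.5, 352.1000061035156]]
```

View pics/c2.png

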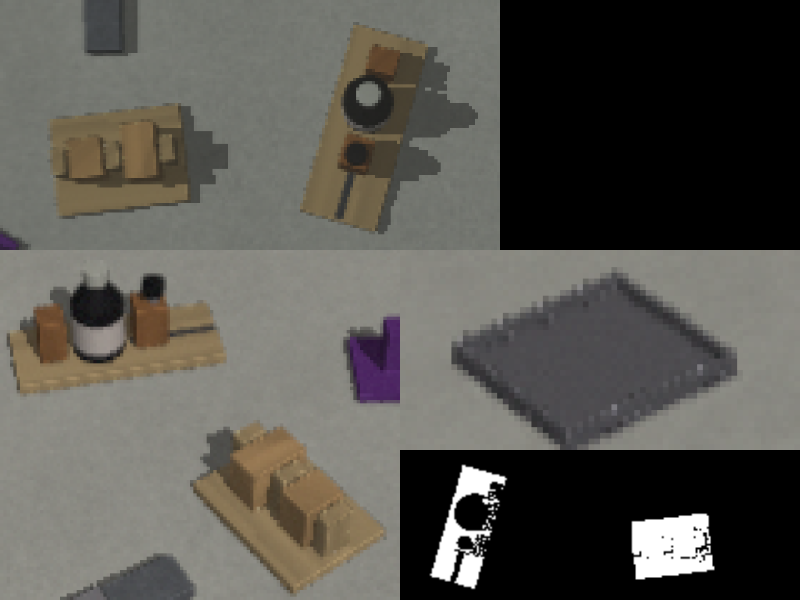

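The enlarged crop confirms the plywood jig (wooden jaws, black knob, bottle between them). The longer block's top is 56 mm against 40 mm; it sits in the rack's right-hand (-y) bay, near top-view pixel (195,203) at native size. Next I'll measure the bottle, block, tray and knob.

```bash
python3 - <<'E'
from h import *
d=pickle.load(open('s0.pkl','rb'));s=d['top'];im=s['image']
hsv=cv2.cvtColor(im,cv2.COLOR_BGR2HSV); k=.64
g=cv2.cvtColor(im,6)
p=np.array([[188.7,194.7],[198.6,194],[200.2,211.6],[190.3,212.6]])
w=cast(s,p,.057)*1000;print('block',w.round(1).tolist(),w.mean(0))
# tray
m=((g<95)).astype(np.uint8)*255
w,r=box(s,m,600*k,320*k,.018);print('tray',r,cv2.boxPoints(r).round(1).tolist())
S=d['scene'];gs=cv2.cvtColor(S['image'],6)
m2=(gs<95).astype(np.uint8)*255
c=blob(m2,318*k,210*k);c4=cv2.approxPolyDP(cv2.convexHull(c.reshape(-1,1,2)),5,True).reshape(-1,2);print('tray scene',c4.tolist(),(cast(S,c4,.018)*1000).round(0).tolist())
# cap
cap=((g>110)&(hsv[...,1]<60)).astype(np.uint8)*255
y0,x0=155+94/3.125,230+(369-250)/3.125
sub=np.zeros_like(cap);sub[int(y0)-6:int(y0)+7,int(x0)-6:int(x0)+7]=255
c=blob(cap&sub,x0,y0);(cx,cy),rr=cv2.minEnclosingCircle(c);print('cap',cx,cy,rr,cast(s,(cx,cy),.1)*1000)
# cap scene
x0,y0=205+96*120/400,165+25*105/350  
print('cap scene guess',cast(S,(205+95*.3,165+14*.3),.1)*1000)
J=np.array([557.9,27.4]);a=np.radians(-17.17);R=np.array([[np.cos(a),-np.sin(a)],[np.sin(a),np.cos(a)]])
print('bottle nominal',J+R@[0,0],'knob closed0',J+R@[-54,0])
kn=(250/3.125);kp=(230+(356-250)/3.125,155+155/3.125);print('knob top',kp,cast(s,kp,.084)*1000, (R.T@(cast(s,kp,.084)[0]*1000-J)))
# scene jig bed check
h2=cv2.cvtColor(S['image'],40);mm=cv2.inRange(h2,(8,60,60),(28,255,255))
w=cast(S,blob(mm,415*k,300*k),.012)*1000;r=cv2.minAreaRect(w.astype(np.float32));print('jig scene',r,cv2.boxPoints(r).tolist())
w=cast(S,blob(mm,455*k,398*k),.012)*1000;r=cv2.minAreaRect(w.astype(np.float32));print('rack scene',r)
E
```

```text
block [[543.3, 271.2], [545.0, 240.6], [490.6, 235.7], [488.0, 266.1]] [516.70807674 253.39487794]
tray ((502.85504150390625, -342.27764892578125), (145.8374786376953, 153.15565490722656), 10.899816513061523) [[416.79998779296875, -280.8999938964844], [445.70001220703125, -431.29998779296875], [588.9000244140625, -403.70001220703125], [560.0, -253.3000030517578]]
tray scene [[228, 136], [198, 149], [179, 131], [208, 119]] [[435.0, -263.0], [568.0, -244.0], [585.0, -391.0], [450.0, -414.0]]Traceback (most recent call last):
  File "<stdin>", line 17, in <module>
  File "h.py", line 15, in blob
    return max((c for c in cs if cv2.contourArea(c)>40),key=lambda c:cv2.pointPolygonTest(c,(x,y),True)).reshape(-1,2)
           ~~~^^^^^^^^^^^^^^^^^^^^^^^^^^^^^^^^^^^^^^^^^^^^^^^^^^^^^^^^^^^^^^^^^^^^^^^^^^^^^^^^^^^^^^^^^^
ValueError: max() iterable argument is empty
```

```bash
python3 - <<'E'
from h import *
d=pickle.load(open('s0.pkl','rb'));s=d['top'];im=s['image'];S=d['scene']
t=np.array([[559,293],[628,283],[644,349],[577,361]])*.64
w=cast(s,t,.018)*1000;print('tray',w.round(0).tolist(),w.mean(0))
J=np.array([557.9,27.4]);a=np.radians(-17.17);R=np.array([[np.cos(a),-np.sin(a)],[np.sin(a),np.cos(a)]])
cp=(230+(369-250)/3.125,155+94/3.125);b=cast(s,cp,.1)[0]*1000;print('cap',cp,b,'in jig',R.T@(b-J))
# black body outline at widest (z~.07), from dark blob
g=cv2.cvtColor(im,6);m=(g<40).astype(np.uint8)*255
c=blob(m,cp[0],cp[1]+3);print('body',cv2.boundingRect(c.reshape(-1,1,2)))
b=cast(S,(205+96*.3,165+16*.3),.1)[0]*1000;print('cap scene',b,R.T@(b-J))
kp=(230+(356-250)/3.125,155+155/3.125);q=cast(s,kp,.084)[0]*1000;print('knob',kp,q,R.T@(q-J))
kp=(205+152*.3,165+29*.3);q=cast(S,kp,.084)[0]*1000;print('knob scene',kp,q,R.T@(q-J))
h2=cv2.cvtColor(S['image'],40);mm=cv2.inRange(h2,(8,60,60),(28,255,255))
for p,n in(((415,300),'jig'),((455,398),'rack')):
    r=cv2.minAreaRect((cast(S,blob(mm,p[0]*.64,p[1]*.64),.012)*1000).astype(np.float32));print(n,r)
from scipy.spatial.transform import Rotation as Ro
print(Ro.from_rotvec(state()['tcp_rot']).as_matrix().round(3))
E
```

```text
tray [[562.0, -259.0], [580.0, -403.0], [444.0, -427.0], [423.0, -289.0]] [ 502.52822826 -344.68603789]
cap (268.08, 185.07999999999998) [561.85217419  27.90062879] in jig [3.62824836 1.64503005]
body (260, 179, 16, 17)
cap scene [552.84903947  18.74157021] [-2.26981845 -9.76363318]
knob (263.92, 204.6) [505.45198544  41.19960309] [-54.18431806  -2.29846735]
knob scene (250.6, 173.7) [508.206428    44.16066374] [-52.42676085   1.3437609 ]
jig ((541.3604736328125, 23.723426818847656), (118.50707244873047, 198.48338317871094), 71.7977523803711)
rack ((515.0027465820312, 272.41064453125), (108.5444564819336, 163.1321563720703), 5.413247108459473)
[[ 0.966 -0.     0.257]
 [-0.257 -0.001  0.966]
 [-0.    -1.    -0.001]]
```

Estimates in world mm:
- **Jig:** origin (558,27), yaw -17.2°.
- **Bottle:** about (561,28).
- **Tray:** about (505,-337).
- **Long block:** (517,253.5), along the rack's yaw of 5.9°.

Moving above the bottle now.

Request:
play_rows([
  [0, 0, -0.04, 0.394, -0.6, -0.03, 0.0854],
  [0, 0, -0.04, 0.394, -0.6, -0.03, 0.0854],
  [0, 0, -0.04, 0.394, -0.6, -0.03, 0.0854],
  [0, 0, -0.04, 0.394, -0.6, -0.03, 0.0854],
  [0, 0, -0.04, 0.394, -0.6, -0.03, 0.0854],
  [0, 0, -0.04, 0.394, -0.6, -0.03, 0.0854],
  [0, 0, -0.04, 0.394, -0.6, -0.03, 0.0854],
  [0, 0, -0.04, 0.394, -0.6, -0.03, 0.0854],
  [0, 0, -0.04, 0.394, -0.6, -0.03, 0.0854],
  [0, 0, -0.04, 0.394, -0.6, -0.03, 0.0854],
  [0, 0, -0.04, 0.394, -0.6, -0.03, 0.0854],
  [0, 0, -0.04, 0.394, -0.6, -0.03, 0.0854],
])

```text
time: 1.1
eef_pos: [0.4418, 0.2087, 0.2293]
tcp_rot: [-1.558, 0.235, -0.235]
wrist_force: [1.6, 0.7, 0.4]
width: 0.0851
```

Request:
play_rows([
  [0, 0, 0, 0.119, -0.181, -0.05, 0.0854],
  [0, 0, 0, 0.119, -0.181, -0.05, 0.0854],
  [0, 0, 0, 0.119, -0.181, -0.05, 0.0854],
  [0, 0, 0, 0.119, -0.181, -0.05, 0.0854],
  [0, 0, 0, 0.119, -0.181, -0.05, 0.0854],
  [0, 0, 0, 0.119, -0.181, -0.05, 0.0854],
  [0, 0, 0, 0.119, -0.181, -0.05, 0.0854],
  [0, 0, 0, 0.119, -0.181, -0.05, 0.0854],
])

```text
time: 1.77
eef_pos: [0.5599, 0.029, 0.1788]
tcp_rot: [-1.558, 0.238, -0.236]
wrist_force: [-1.2, -0.5, 0.0]
width: 0.0852
```

```bash
python3 - <<'E'
from h import *
from scipy.spatial.transform import Rotation as Ro
s=state();print(s['time'],s['eef_pos'],Ro.from_rotvec(s['tcp_rot']).as_matrix().round(4).tolist(),s['joint_pos'].round(2))
d=snapshot('scene');pickle.dump(d,open('s1.pkl','wb'));im=d['image']
cv2.imwrite('pics/s1.png',cv2.resize(im[100:250,150:350],(800,600),interpolation=3))
E
```

```text
1.7667 [0.55987287 0.02897828 0.17880992] [[0.9548, -0.0014, 0.2972], [-0.2972, 0.0002, 0.9548], [-0.0014, -1.0, -0.0003]] [-0.    0.44  1.87  0.    0.83 -1.27]
```

View pics/s1.png

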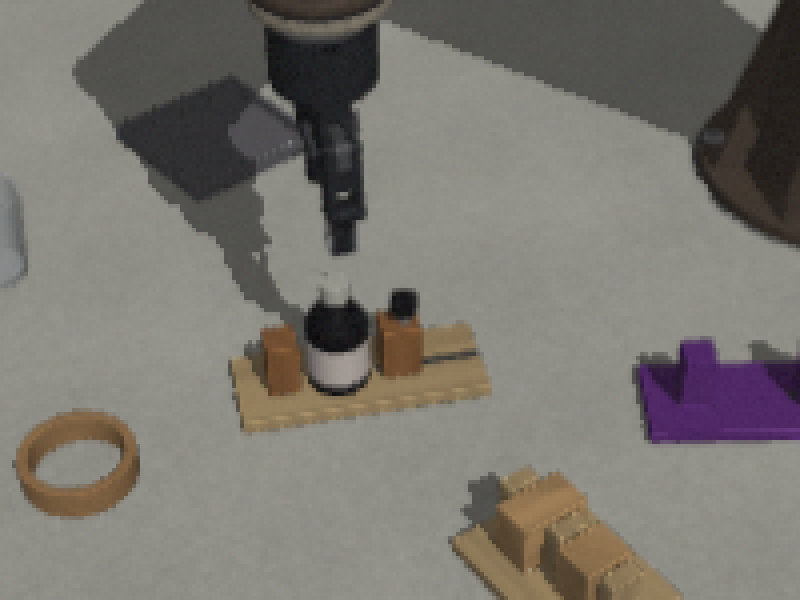

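The fingers are over the bottle, which is at about (337,345) in this crop between the two jaws. Its cylindrical part ends about 60 mm up, so I'll grip with the TCP at z≈64 mm.

Request:
play_rows([
  [0, 0, 0, 0, 0, -0.03, 0.0854],
  [0, 0, 0, 0, 0, -0.06, 0.0854],
  [0, 0, 0, 0, 0, -0.09, 0.0854],
  [0, 0, 0, 0, 0, -0.105, 0.0854],
  [0, 0, 0, 0, 0, -0.115, 0.0854],
  [0, 0, 0, 0, 0, -0.115, 0.0854],
  [0, 0, 0, 0, 0, -0.115, 0.03],
  [0, 0, 0, 0, 0, -0.115, 0.03],
  [0, 0, 0, 0, 0, -0.115, 0.03],
  [0, 0, 0, 0, 0, -0.115, 0.03],
  [0, 0, 0, 0, 0, -0.115, 0.03],
  [0, 0, 0, 0, 0, -0.115, 0.03],
])

```text
time: 2.82
eef_pos: [0.561, 0.0298, 0.0661]
tcp_rot: [-1.557, 0.234, -0.237]
wrist_force: [-2.3, 1.9, 13.3]
width: 0.048
```

Request:
play_rows([
  [0, 0, 0, 0, 0, 0.005, 0.03],
  [0, 0, 0, 0, 0, 0.015, 0.03],
  [0, 0, 0, 0, 0, 0.03, 0.03],
  [0, 0, 0, 0, 0, 0.05, 0.03],
  [0, 0, 0, 0, 0, 0.07, 0.03],
  [0, 0, 0, 0, 0, 0.085, 0.03],
  [0, 0, 0, 0, 0, 0.09, 0.03],
  [0, 0, 0, 0, 0, 0.09, 0.03],
])

```text
time: 3.48
eef_pos: [0.561, 0.0296, 0.1563]
tcp_rot: [-1.558, 0.233, -0.238]
wrist_force: [1.1, 0.5, -2.7]
width: 0.0477
```

```bash
python3 - <<'E'
from h import *
s=state();print(s['time'],s['eef_pos'],s['width'],s['wrist_force'])
a=snapshot('scene')['image'];b=snapshot('top');pickle.dump(b,open('t2.pkl','wb'));b=b['image']
cv2.imwrite('pics/s2.png',np.hstack([cv2.resize(a[100:230,180:280],(400,520),interpolation=3),cv2.resize(b[150:250,230:330],(400,520),interpolation=3)]))
E
```

```text
3.4833 [0.56103674 0.02957856 0.15630404] 0.047714290514253306 [ 1.12671197  0.46107444 -2.7050207 ]
```

View pics/s2.png

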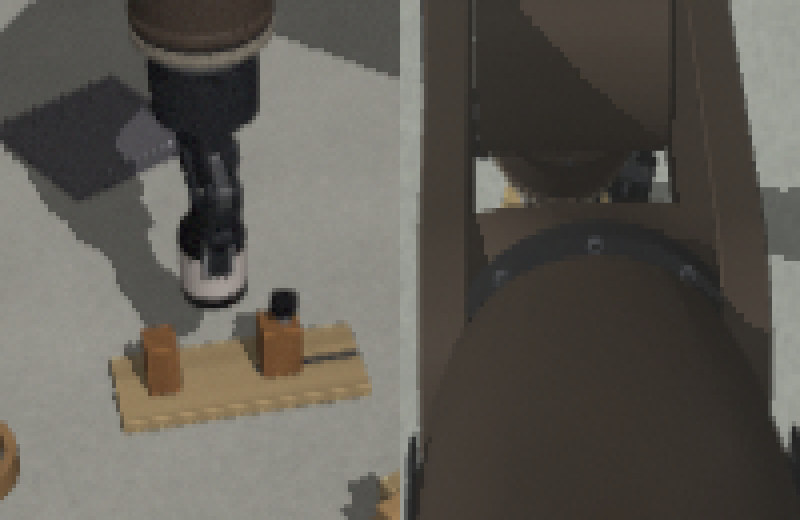

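The left half shows the bottle held upright, clear of the jig. Carrying it to the tray.

Request:
play_rows([
  [0, 0, 0, -0.001, -0.01, 0, 0.03],
  [0, 0, 0, -0.005, -0.03, 0, 0.03],
  [0, 0, 0, -0.01, -0.065, 0, 0.03],
  [0, 0, 0, -0.015, -0.1, 0, 0.03],
  [0, 0, 0, -0.021, -0.14, 0, 0.03],
  [0, 0, 0, -0.027, -0.18, 0, 0.03],
  [0, 0, 0, -0.034, -0.22, 0, 0.03],
  [0, 0, 0, -0.04, -0.26, 0, 0.03],
  [0, 0, 0, -0.046, -0.3, 0, 0.03],
  [0, 0, 0, -0.051, -0.335, 0, 0.03],
  [0, 0, 0, -0.054, -0.358, 0, 0.03],
  [0, 0, 0, -0.056, -0.367, 0, 0.03],
])

```text
time: 4.58
eef_pos: [0.5028, -0.3411, 0.1532]
tcp_rot: [-1.558, 0.238, -0.237]
wrist_force: [-0.4, -0.5, -2.8]
width: 0.0479
```

```bash
python3 - <<'E'
from h import *
s=state();print(s['time'],s['eef_pos'],s['width'],s['wrist_force'],s['joint_pos'])
a=snapshot('scene');
# tray corner predictions for tray (505,-337) yaw 9deg
g=cv2.cvtColor(a['image'],6)
c4=[[228,136],[198,149],[179,131],[208,119]]
for z in(0,.018):print((cast(a,c4,z)*1000).round().tolist(),cast(a,c4,z).mean(0)*1000)
cv2.imwrite('pics/s3.png',cv2.resize(a['image'][60:180,140:300],(800,600),interpolation=3))
E
```

```text
4.5833 [ 0.50279393 -0.34107873  0.15323695] 0.047906313762977375 [-0.38252032 -0.49875635 -2.82436084] [-6.45641329e-01  5.31785588e-01  1.78596811e+00 -7.25361281e-04
  8.24479456e-01 -1.91352803e+00]
[[423.0, -287.0], [559.0, -268.0], [577.0, -418.0], [439.0, -441.0]] [ 499.63392951 -353.59378719]
[[435.0, -263.0], [568.0, -244.0], [585.0, -391.0], [450.0, -414.0]] [ 509.1421317  -328.05517151]
```

View pics/s3.png

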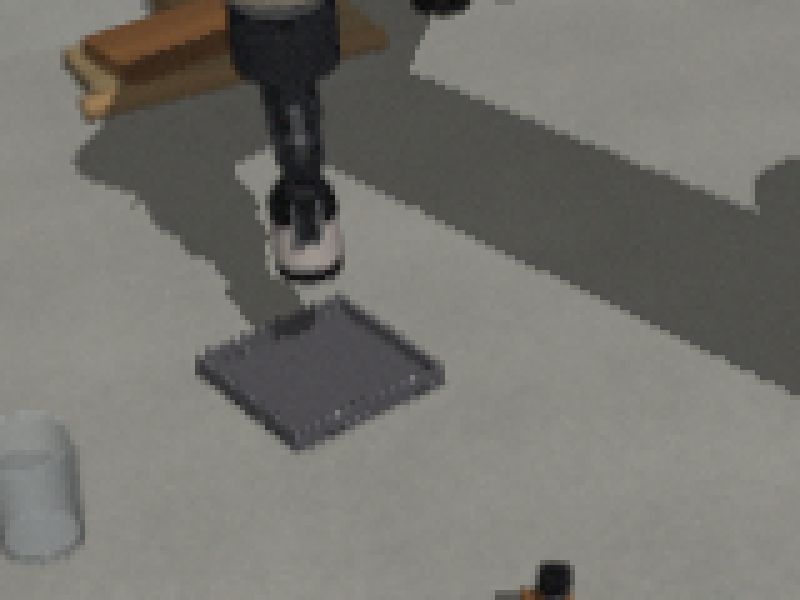

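The bottle is over the tray. Combining both views puts the tray centre at about (503,-342), matching the TCP at (503,-341). Lowering and releasing.

Request:
play_rows([
  [0, 0, 0, 0, 0, -0.02, 0.03],
  [0, 0, 0, 0, 0, -0.05, 0.03],
  [0, 0, 0, 0, 0, -0.075, 0.03],
  [0, 0, 0, 0, 0, -0.085, 0.03],
  [0, 0, 0, 0, 0, -0.091, 0.03],
  [0, 0, 0, 0, 0, -0.094, 0.03],
  [0, 0, 0, 0, 0, -0.0955, 0.03],
  [0, 0, 0, 0, 0, -0.0955, 0.03],
])

```text
time: 5.3
eef_pos: [0.5047, -0.3376, 0.0597]
tcp_rot: [-1.558, 0.234, -0.236]
wrist_force: [-0.1, 0.0, -2.9]
width: 0.0482
```

Request:
play_rows([
  [0, 0, 0, 0, 0, -0.001, 0.03],
  [0, 0, 0, 0, 0, -0.002, 0.03],
  [0, 0, 0, 0, 0, -0.002, 0.03],
])

```text
time: 5.55
eef_pos: [0.5048, -0.3378, 0.0582]
tcp_rot: [-1.559, 0.234, -0.237]
wrist_force: [-1.0, 0.4, 7.6]
width: 0.0479
```

Contact, with 7.6 N upward. Releasing and lifting.

Request:
play_rows([
  [0, 0, 0, 0, 0, 0, 0.06],
  [0, 0, 0, 0, 0, 0, 0.0854],
  [0, 0, 0, 0, 0, 0, 0.0854],
  [0, 0, 0, 0, 0, 0, 0.0854],
  [0, 0, 0, 0, 0, 0, 0.0854],
  [0, 0, 0, 0, 0, 0.02, 0.0854],
  [0, 0, 0, 0, 0, 0.05, 0.0854],
  [0, 0, 0, 0, 0, 0.085, 0.0854],
  [0, 0, 0, 0, 0, 0.12, 0.0854],
  [0, 0, 0, 0, 0, 0.13, 0.0854],
  [0, 0, 0, 0, 0, 0.13, 0.0854],
])

```text
time: 6.47
eef_pos: [0.5056, -0.3385, 0.1903]
tcp_rot: [-1.561, 0.231, -0.239]
wrist_force: [0.5, -0.8, -0.4]
width: 0.0858
```

```bash
python3 - <<'E'
from h import *
s=state();print(s['time'],s['eef_pos'],s['width'],s['wrist_force'],s['joint_pos'])
a=snapshot('scene');b=snapshot('top');pickle.dump((a,b),open('s4.pkl','wb'))
cv2.imwrite('pics/s4.png',np.hstack([cv2.resize(a['image'][90:170,150:250],(400,320),interpolation=3),cv2.resize(b['image'][160:240,210:310],(400,320),interpolation=3)]))
E
```

```text
6.4667 [ 0.50563831 -0.33849666  0.19034335] 0.08575796313797111 [ 0.491855   -0.78803587 -0.44344638] [-6.39727778e-01  4.84612857e-01  1.75911043e+00 -2.65225941e-05
  8.92252291e-01 -1.91073322e+00]
```

View pics/s4.png

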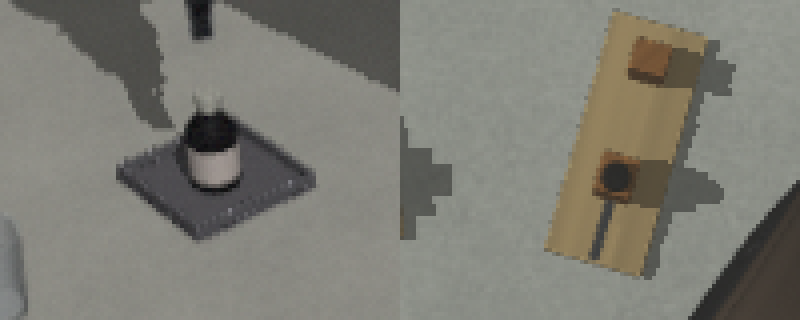

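The bottle stands upright in the middle of the tray (left crop, about (212,150)), and the jig is now clear in the top view. I'll refine the jig and knob positions from this picture.

```bash
python3 - <<'E'
from h import *
a,s=pickle.load(open('s4.pkl','rb'));im=s['image'];hsv=cv2.cvtColor(im,40)
m=cv2.inRange(hsv,(5,45,30),(28,255,255))
c=blob(m,210+570/4,160+240/4);w=cast(s,c,.012)*1000;r=cv2.minAreaRect(w.astype(np.float32));print(r)
ang=np.radians(r[2]-90);u=np.array([np.cos(ang),np.sin(ang)]);J=np.array(r[0])+15*u;print('J',J,'yaw',np.degrees(ang))
R=np.c_[u,[-u[1],u[0]]]
# jaw tops: reddish-brown
mj=cv2.inRange(hsv,(5,120,60),(16,255,255))
print(hsv[160+58//4,210+250//4],hsv[160+190//4,210+200//4])
for n,p,z in(('knob',(210+217/4,160+178/4),.084),('fixjawtop left',(210+229/4,160+62/4),.06),('fixtop c',(210+250/4,160+53/4),.06)):
    q=cast(s,p,z)[0]*1000;print(n,q,R.T@(q-J))
print('bottle in tray: cap scene',cast(a,(150+208/4,90+97/4),.1)*1000)
x=proj(s,np.r_[[np.r_[J+R@q,z] for q,z in(([34,-15],60),([34,15],60),([60,15],60),([60,-15],60),([-34,15],60),([-34,-15],60))]]/1000)
print(((x-[210,160])*4+[400,0]).round().tolist())
E
```

```text
((162.42633056640625, -62.1207275390625), (362.88629150390625, 701.1316528320312), 51.277748107910156)
J [174.12914342 -71.5039131 ] yaw -38.722251892089844
[ 14 133 111] [ 14 131 107]
knob [505.73530422  40.20505956] [188.83592152 294.58875606]
fixjawtop left [598.23758484  28.59769068] [268.26598651 343.39723592]
fixtop c [604.99167287  12.25926976] [283.75587074 334.87519452]
bottle in tray: cap scene [[ 504.62474931 -330.60522195]]
[[820.0, 599.0], [788.0, 574.0], [809.0, 546.0], [841.0, 571.0], [732.0, 648.0], [765.0, 673.0]]
```

Request:
play_rows([
  [0, 0, -1.169, 0.011, 0.592, -0.02, 0.0854],
  [0, 0, -1.169, 0.011, 0.592, -0.02, 0.0854],
  [0, 0, -1.169, 0.011, 0.592, -0.02, 0.0854],
  [0, 0, -1.169, 0.011, 0.592, -0.02, 0.0854],
  [0, 0, -1.169, 0.011, 0.592, -0.02, 0.0854],
  [0, 0, -1.169, 0.011, 0.592, -0.02, 0.0854],
  [0, 0, -1.169, 0.011, 0.592, -0.02, 0.0854],
  [0, 0, -1.169, 0.011, 0.592, -0.02, 0.0854],
  [0, 0, -1.169, 0.011, 0.592, -0.02, 0.0854],
  [0, 0, -1.169, 0.011, 0.592, -0.02, 0.0854],
  [0, 0, -1.169, 0.011, 0.592, -0.02, 0.0854],
  [0, 0, -1.169, 0.011, 0.592, -0.02, 0.0854],
])

```text
time: 7.57
eef_pos: [0.512, 0.1177, 0.17]
tcp_rot: [-1.256, 1.139, -1.137]
wrist_force: [0.7, 0.5, 0.7]
width: 0.0856
```

```bash
python3 - <<'E'
from h import *
from scipy.spatial.transform import Rotation as Ro
t=state();M=Ro.from_rotvec(t['tcp_rot']).as_matrix();print(t['eef_pos'],np.degrees(np.arctan2(M[1,2],M[0,2])))
a,s=pickle.load(open('s4.pkl','rb'));im=s['image'];hsv=cv2.cvtColor(im,40)
m=cv2.inRange(hsv,(10,60,40),(28,255,255));m[:, 290:]=0;m[232:]=0;m[:,:235]=0
c=blob(m,210+(570-400)/4,160+240/4);w=cast(s,c,.012)*1000;r=cv2.minAreaRect(w.astype(np.float32));print(r)
ang=np.radians(r[2]-90);u=np.array([np.cos(ang),np.sin(ang)]);J=np.array(r[0])+15*u;print('J',J,'yaw',np.degrees(ang))
R=np.c_[u,[-u[1],u[0]]]
for n,p,z in(('knob',(210+217/4,160+178/4),.084),('fixjawtop nearleft',(210+229/4,160+62/4),.06),('fixtop farleft',(210+234/4,160+36/4),.06),('fixtop farright',(210+274/4,160+44/4),.06)):
    q=cast(s,p,z)[0]*1000;print(n,q,R.T@(q-J))
E
```

```text
[0.51204508 0.11771109 0.16996949] 5.555671082546205
((544.0291748046875, 31.679340362548828), (79.70169830322266, 199.1390380859375), 72.83963775634766)
J [558.36141541  27.25363373] yaw -17.160362243652344
knob [505.73530422  40.20505956] [-54.10461993  -3.15231855]
fixjawtop nearleft [598.23758484  28.59769068] [37.7044302  13.04957167]
fixtop farleft [618.56166256  24.28587876] [58.39592264 14.92627032]
fixtop farright [611.7170797   -6.42331871] [ 60.916702   -16.43531119]
```

Request:
play_rows([
  [0, 0, 0.005, 0.001, 0.04, 0, 0.0854],
  [0, 0, 0.005, 0.003, 0.08, 0, 0.0854],
  [0, 0, 0.005, 0.005, 0.115, 0, 0.0854],
  [0, 0, 0.005, 0.005, 0.136, 0, 0.0854],
  [0, 0, 0.005, 0.005, 0.136, -0.02, 0.0854],
  [0, 0, 0.005, 0.005, 0.136, -0.04, 0.0854],
  [0, 0, 0.005, 0.005, 0.136, -0.055, 0.0854],
  [0, 0, 0.005, 0.005, 0.136, -0.06, 0.0854],
  [0, 0, 0.005, 0.005, 0.136, -0.06, 0.0854],
])

```text
time: 8.32
eef_pos: [0.5167, 0.2516, 0.1092]
tcp_rot: [-1.262, 1.132, -1.129]
wrist_force: [-0.2, -0.0, -0.8]
width: 0.0856
```

```bash
python3 - <<'E'
from h import *
from scipy.spatial.transform import Rotation as Ro
t=state();M=Ro.from_rotvec(t['tcp_rot']).as_matrix();print(t['time'],t['eef_pos'],np.degrees(np.arctan2(M[1,2],M[0,2])),M[:,1])
a=snapshot('scene');cv2.imwrite('pics/s5.png',cv2.resize(a['image'][150:290,230:390],(640,560),interpolation=3))
E
```

```text
8.3167 [0.51674203 0.25155176 0.10919024] 6.1340551543933435 [-0.00412428 -0.00174987 -0.99998996]
```

View pics/s5.png

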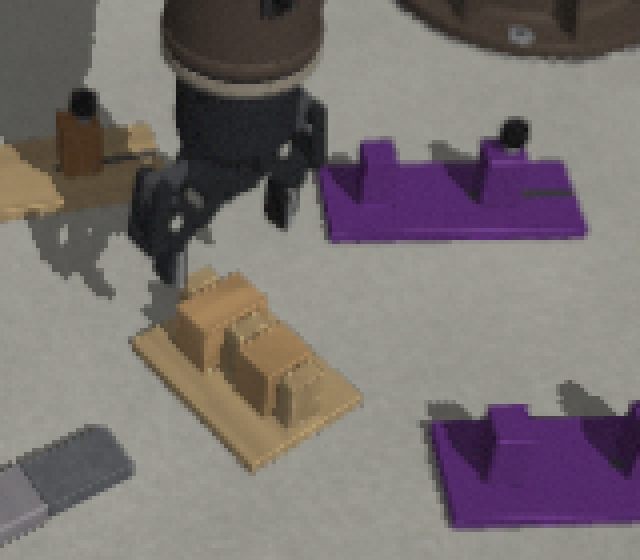

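The open fingers straddle the long block's ends (near (185,275) and (275,220) in the crop), and the neighbouring bay is clear. Descending to grip.

Request:
play_rows([
  [0, 0, -0.003, 0, 0.001, -0.02, 0.0854],
  [0, 0, -0.003, 0, 0.001, -0.04, 0.0854],
  [0, 0, -0.003, 0, 0.001, -0.055, 0.0854],
  [0, 0, -0.003, 0, 0.001, -0.065, 0.0854],
  [0, 0, -0.003, 0, 0.001, -0.071, 0.0854],
  [0, 0, -0.003, 0, 0.001, -0.071, 0.0854],
  [0, 0, -0.003, 0, 0.001, -0.071, 0.065],
  [0, 0, -0.003, 0, 0.001, -0.071, 0.04],
  [0, 0, -0.003, 0, 0.001, -0.071, 0.04],
  [0, 0, -0.003, 0, 0.001, -0.071, 0.04],
  [0, 0, -0.003, 0, 0.001, -0.071, 0.04],
])

```text
time: 9.28
eef_pos: [0.5189, 0.2534, 0.0417]
tcp_rot: [-1.255, 1.131, -1.133]
wrist_force: [-0.4, -1.0, 7.4]
width: 0.0553
```

Request:
play_rows([
  [0, 0, 0, 0, 0, 0.005, 0.04],
  [0, 0, 0, 0, 0, 0.015, 0.04],
  [0, 0, 0, 0, 0, 0.03, 0.04],
  [0, 0, 0, 0, 0, 0.05, 0.04],
  [0, 0, 0, 0, 0, 0.075, 0.04],
  [0, 0, 0, 0, 0, 0.1, 0.04],
  [0, 0, 0, 0, 0, 0.115, 0.04],
  [0, 0, 0, 0, 0, 0.12, 0.04],
  [0, 0, 0, 0, 0, 0.12, 0.04],
])

```text
time: 10.03
eef_pos: [0.519, 0.2535, 0.1626]
tcp_rot: [-1.254, 1.131, -1.133]
wrist_force: [0.3, -0.2, -0.8]
width: 0.055
```

```bash
python3 - <<'E'
from h import *
from scipy.spatial.transform import Rotation as Ro
t=state();M=Ro.from_rotvec(t['tcp_rot']).as_matrix();print(t['time'],t['eef_pos'],t['width'],t['wrist_force'],np.degrees(np.arctan2(M[1,2],M[0,2])),M[:,1])
a=snapshot('scene');cv2.imwrite('pics/s6.png',cv2.resize(a['image'][130:270,230:390],(640,560),interpolation=3))
E
```

```text
10.0333 [0.51902482 0.25352763 0.16257941] 0.054953829555510564 [ 0.26875431 -0.16089087 -0.83970475] 5.962443310416765 [ 0.00283167  0.00122191 -0.99999524]
```

View pics/s6.png

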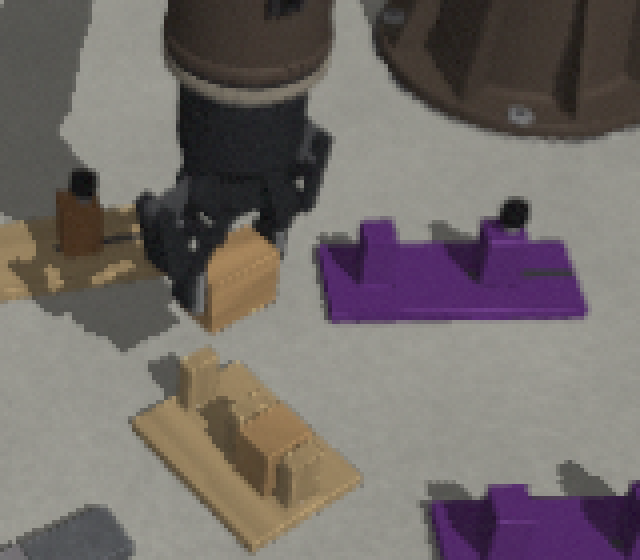

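The block is held level and clear of the rack. Carrying it to the open bench right of the jig, turning it to the jig's yaw on the way.

Request:
play_rows([
  [0, 0, -0.02, 0.001, -0.012, 0, 0.04],
  [0, 0, -0.05, 0.002, -0.035, 0, 0.04],
  [0, 0, -0.09, 0.004, -0.07, 0, 0.04],
  [0, 0, -0.13, 0.006, -0.11, 0, 0.04],
  [0, 0, -0.18, 0.008, -0.15, 0, 0.04],
  [0, 0, -0.23, 0.01, -0.19, 0, 0.04],
  [0, 0, -0.28, 0.012, -0.23, 0, 0.04],
  [0, 0, -0.32, 0.015, -0.27, 0, 0.04],
  [0, 0, -0.36, 0.017, -0.31, 0, 0.04],
  [0, 0, -0.385, 0.019, -0.345, 0, 0.04],
  [0, 0, -0.404, 0.021, -0.372, 0, 0.04],
  [0, 0, -0.404, 0.021, -0.384, 0, 0.04],
])

```text
time: 11.08
eef_pos: [0.5385, -0.1345, 0.1593]
tcp_rot: [-1.051, 1.431, -1.429]
wrist_force: [0.4, -0.3, -1.3]
width: 0.0554
```

Request:
play_rows([
  [0, 0, 0, 0, 0, 0, 0.04],
  [0, 0, 0, 0, 0, -0.03, 0.04],
  [0, 0, 0, 0, 0, -0.065, 0.04],
  [0, 0, 0, 0, 0, -0.095, 0.04],
  [0, 0, 0, 0, 0, -0.115, 0.04],
  [0, 0, 0, 0, 0, -0.125, 0.04],
  [0, 0, 0, 0, 0, -0.129, 0.04],
  [0, 0, 0, 0, 0, -0.131, 0.04],
  [0, 0, 0, 0, 0, -0.131, 0.04],
])

```text
time: 11.83
eef_pos: [0.5387, -0.13, 0.0303]
tcp_rot: [-1.053, 1.427, -1.425]
wrist_force: [-0.1, -0.3, 0.3]
width: 0.0551
```

Request:
play_rows([
  [0, 0, 0, 0, 0, -0.001, 0.04],
  [0, 0, 0, 0, 0, -0.0015, 0.04],
  [0, 0, 0, 0, 0, -0.0015, 0.04],
])

```text
time: 12.08
eef_pos: [0.5397, -0.1304, 0.0297]
tcp_rot: [-1.051, 1.425, -1.427]
wrist_force: [-5.4, 3.9, 19.6]
width: 0.0553
```

Request:
play_rows([
  [0, 0, 0, 0, 0, 0, 0.065],
  [0, 0, 0, 0, 0, 0, 0.0854],
  [0, 0, 0, 0, 0, 0, 0.0854],
  [0, 0, 0, 0, 0, 0, 0.0854],
  [0, 0, 0, 0, 0, 0, 0.0854],
  [0, 0, 0, 0, 0, 0.02, 0.0854],
  [0, 0, 0, 0, 0, 0.05, 0.0854],
  [0, 0, 0, 0, 0, 0.085, 0.0854],
  [0, 0, 0, 0, 0, 0.11, 0.0854],
  [0, 0, 0, 0, 0, 0.12, 0.0854],
  [0, 0, 0, 0, 0, 0.12, 0.0854],
])

```text
time: 13.0
eef_pos: [0.5407, -0.1312, 0.1505]
tcp_rot: [-1.049, 1.423, -1.429]
wrist_force: [-0.0, -0.4, -0.2]
width: 0.0856
```

```bash
python3 - <<'E'
from h import *
from scipy.spatial.transform import Rotation as Ro
t=state();M=Ro.from_rotvec(t['tcp_rot']).as_matrix();print(t['time'],t['eef_pos'],t['width'],t['wrist_force'],np.degrees(np.arctan2(M[1,2],M[0,2])),M[:,1])
a=snapshot('scene');pickle.dump(a,open('s7.pkl','wb'))
hsv=cv2.cvtColor(a['image'],40);m=cv2.inRange(hsv,(8,70,40),(28,255,255))
ex=proj(a,[[.5397,-.1304,.0225]])[0];print('expect px',ex)
c=blob(m,*ex);print(cv2.boundingRect(c.reshape(-1,1,2)))
u=np.array([np.cos(-.2995),np.sin(-.2995)]);v=np.array([-u[1],u[0]]);C=np.array([.5397,-.1304])
P=[np.r_[C+sx*.028*u+sy*.017*v,z] for z in(0,.045) for sx,sy in((1,1),(1,-1),(-1,-1),(-1,1))]
x,y=ex.astype(int);o=cv2.resize(a['image'][y-40:y+40,x-40:x+40],(560,560),interpolation=3)
for p in proj(a,P): cv2.circle(o,tuple(((p-[x-40,y-40]+.5)*7).astype(int)),3,(255,0,255),1)
cv2.imwrite('pics/s7.png',o)
E
```

```text
13.0 [ 0.5406667  -0.13121358  0.1505322 ] 0.0856427072918885 [-0.00258937 -0.43800966 -0.19296712] -17.18927214108839 [ 0.00402807 -0.00121331 -0.99999115]
expect px [218.24879056 162.2620419 ]
(210, 155, 18, 17)
```

View pics/s7.png

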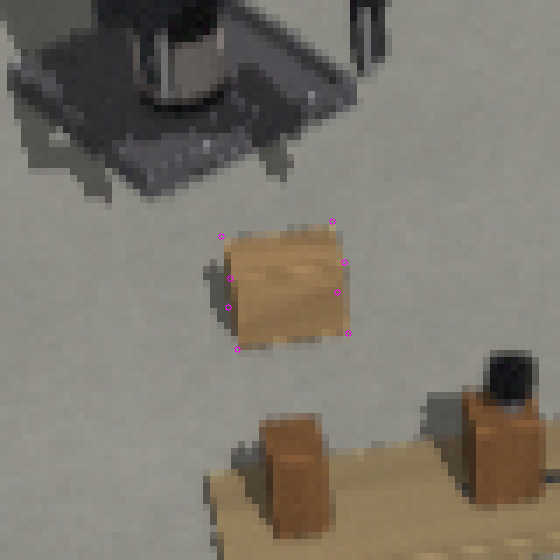

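The block stands upright on the bench within about 2 mm of where I expected (projected corners match), and the bottle is still upright. Turning the gripper 90° to take the block by its sides.

Request:
play_rows([
  [0, 0, 0.12, 0, 0, 0, 0.0854],
  [0, 0, 0.24, 0, 0, 0, 0.0854],
  [0, 0, 0.36, 0, 0, 0, 0.0854],
  [0, 0, 0.48, 0, 0, 0, 0.0854],
  [0, 0, 0.6, 0, 0, 0, 0.0854],
  [0, 0, 0.72, 0, 0, 0, 0.0854],
  [0, 0, 0.84, 0, 0, 0, 0.0854],
  [0, 0, 0.96, 0, 0, 0, 0.0854],
  [0, 0, 1.08, 0, 0, 0, 0.0854],
  [0, 0, 1.2, 0, 0, 0, 0.0854],
  [0, 0, 1.32, 0, 0, 0, 0.0854],
  [0, 0, 1.44, 0, 0, 0, 0.0854],
])

```text
time: 14.05
eef_pos: [0.5384, -0.1306, 0.1462]
tcp_rot: [-1.545, 0.335, -0.331]
wrist_force: [1.3, -0.4, -0.2]
width: 0.0855
```

Request:
play_rows([
  [0, 0, 0.12, 0, 0, 0, 0.0854],
  [0, 0, 0.131, 0, 0, 0, 0.0854],
  [0, 0, 0.131, 0, 0, 0, 0.0854],
  [0, 0, 0.131, 0, 0, 0, 0.0854],
])

```text
time: 14.38
eef_pos: [0.5389, -0.1307, 0.1472]
tcp_rot: [-1.557, 0.24, -0.237]
wrist_force: [0.1, -1.1, -0.2]
width: 0.0855
```

```bash
python3 - <<'E'
from h import *
from scipy.spatial.transform import Rotation as Ro
t=state();M=Ro.from_rotvec(t['tcp_rot']).as_matrix();print(t['time'],t['eef_pos'],t['width'],t['wrist_force'],np.degrees(np.arctan2(M[1,2],M[0,2])),M[:,1])
E
```

```text
14.3833 [ 0.53885732 -0.13070138  0.14719415] 0.08553476456979743 [ 0.11226599 -1.0652997  -0.15747491] 72.58724120414283 [-1.33323354e-03  3.72458296e-04 -9.99999042e-01]
```

Request:
play_rows([
  [0, 0, 0.004, 0.001, 0, -0.03, 0.0854],
  [0, 0, 0.004, 0.001, 0, -0.065, 0.0854],
  [0, 0, 0.004, 0.001, 0, -0.09, 0.0854],
  [0, 0, 0.004, 0.001, 0, -0.105, 0.0854],
  [0, 0, 0.004, 0.001, 0, -0.113, 0.0854],
  [0, 0, 0.004, 0.001, 0, -0.113, 0.0854],
  [0, 0, 0.004, 0.001, 0, -0.113, 0.06],
  [0, 0, 0.004, 0.001, 0, -0.113, 0.04],
  [0, 0, 0.004, 0.001, 0, -0.113, 0.02],
  [0, 0, 0.004, 0.001, 0, -0.113, 0.02],
  [0, 0, 0.004, 0.001, 0, -0.113, 0.02],
  [0, 0, 0.004, 0.001, 0, -0.113, 0.02],
])

```text
time: 15.38
eef_pos: [0.5409, -0.131, 0.0362]
tcp_rot: [-1.559, 0.231, -0.234]
wrist_force: [-2.1, -0.7, 12.0]
width: 0.0331
```

Request:
play_rows([
  [0, 0, 0, 0, 0, 0.001, 0.02],
  [0, 0, 0, 0, 0, 0.008, 0.02],
  [0, 0, 0, 0, 0, 0.02, 0.02],
  [0, 0, 0, 0, 0, 0.04, 0.02],
  [0, 0, 0, 0, 0, 0.07, 0.02],
  [0, 0, 0, 0, 0, 0.095, 0.02],
  [0, 0, 0, 0, 0, 0.11, 0.02],
  [0, 0, 0, 0, 0, 0.11, 0.02],
  [0, 0, 0, 0, 0, 0.11, 0.02],
])

```text
time: 16.13
eef_pos: [0.5409, -0.131, 0.1467]
tcp_rot: [-1.559, 0.23, -0.234]
wrist_force: [-0.3, -0.6, -0.6]
width: 0.0331
```

```bash
python3 - <<'E'
from h import *
from scipy.spatial.transform import Rotation as Ro
t=state();M=Ro.from_rotvec(t['tcp_rot']).as_matrix();print(t['time'],t['eef_pos'],t['width'],t['wrist_force'],np.degrees(np.arctan2(M[1,2],M[0,2])),M[:,1])
E
```

```text
16.1333 [ 0.54086577 -0.13097793  0.14673357] 0.03314534964693971 [-0.27814787 -0.63901847 -0.55370297] 73.05003398506145 [ 2.55749969e-03 -7.70674182e-04 -9.99996433e-01]
```

The block is held by its sides (33 mm). Moving over the jig: the TCP target is (561.5, 26.3), leaving about 4 mm to the fixed jaw.

Request:
play_rows([
  [0, 0, -0.003, 0.002, 0.015, 0, 0.02],
  [0, 0, -0.003, 0.005, 0.04, 0, 0.02],
  [0, 0, -0.003, 0.009, 0.07, 0, 0.02],
  [0, 0, -0.003, 0.013, 0.1, 0, 0.02],
  [0, 0, -0.003, 0.017, 0.128, 0, 0.02],
  [0, 0, -0.003, 0.019, 0.147, 0, 0.02],
  [0, 0, -0.003, 0.0206, 0.157, 0, 0.02],
  [0, 0, -0.003, 0.0206, 0.157, 0, 0.02],
  [0, 0, -0.003, 0.0206, 0.157, 0, 0.02],
])

```text
time: 16.88
eef_pos: [0.5604, 0.0262, 0.1445]
tcp_rot: [-1.558, 0.235, -0.233]
wrist_force: [1.0, 0.4, -0.2]
width: 0.0332
```

```bash
python3 - <<'E'
from h import *
from scipy.spatial.transform import Rotation as Ro
t=state();M=Ro.from_rotvec(t['tcp_rot']).as_matrix();print(t['time'],t['eef_pos'],t['width'],np.degrees(np.arctan2(M[1,2],M[0,2])))
a=snapshot('scene');b=snapshot('top')
J=np.array([.5584,.02725]);u=np.array([np.cos(-.2995),np.sin(-.2995)]);v=np.array([-u[1],u[0]])
o=cv2.resize(a['image'][120:200,180:280],(800,640),interpolation=3)
zb=t['eef_pos'][2]-.0362;C=t['eef_pos'][:2]-.0013*u
def dots(C,hx,hy,z,col):
    for sx,sy in((1,1),(1,-1),(-1,-1),(-1,1)):
        p=proj(a,[np.r_[C+sx*hx*u+sy*hy*v,z]])[0];cv2.circle(o,tuple(((p-[180,120]+.5)*8).astype(int)),3,col,1)
dots(C,.028,.017,zb,(255,0,255));dots(J+.047*u,.013,.015,.06,(255,255,0));dots(J-.05*u,.016,.015,.06,(255,255,0));dots(J-.015*u,.1,.04,.012,(0,255,0))
cv2.imwrite('pics/s8.png',cv2.resize(o,(750,600)))
E
```

```text
16.8833 [0.56044514 0.02616979 0.14451463] 0.033213035600425454 72.94065720345979
```

View pics/s8.png

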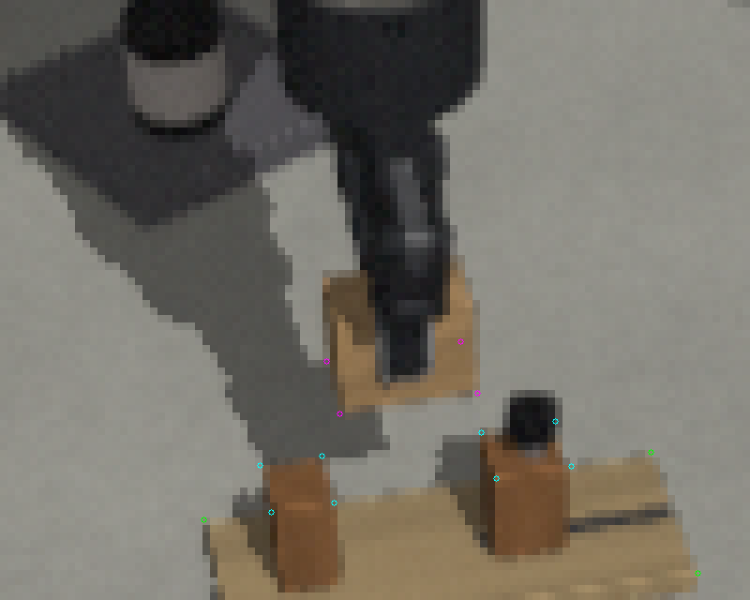

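The projected outlines of block and jig agree with the picture to about 1 native pixel (about 2 mm). The block is over the gap between the fixed jaw (305,480) and the sliding jaw (525,470). Lowering in stages.

Request:
play_rows([
  [0, 0, 0, 0.001, 0.001, -0.02, 0.02],
  [0, 0, 0, 0.001, 0.001, -0.04, 0.02],
  [0, 0, 0, 0.001, 0.001, -0.052, 0.02],
  [0, 0, 0, 0.001, 0.001, -0.06, 0.02],
  [0, 0, 0, 0.001, 0.001, -0.065, 0.02],
  [0, 0, 0, 0.001, 0.001, -0.065, 0.02],
])

```text
time: 17.48
eef_pos: [0.5615, 0.0266, 0.0794]
tcp_rot: [-1.558, 0.236, -0.234]
wrist_force: [-0.7, -0.3, -0.9]
width: 0.033
```

Request:
play_rows([
  [0, 0, 0, 0, 0, -0.012, 0.02],
  [0, 0, 0, 0, 0, -0.021, 0.02],
  [0, 0, 0, 0, 0, -0.026, 0.02],
  [0, 0, 0, 0, 0, -0.029, 0.02],
  [0, 0, 0, 0, 0, -0.0305, 0.02],
  [0, 0, 0, 0, 0, -0.0305, 0.02],
])

```text
time: 17.98
eef_pos: [0.5618, 0.0272, 0.0493]
tcp_rot: [-1.558, 0.235, -0.234]
wrist_force: [-0.0, 0.6, -0.7]
width: 0.0332
```

Request:
play_rows([
  [0, 0, 0, 0, 0, -0.0007, 0.02],
  [0, 0, 0, 0, 0, -0.0014, 0.02],
  [0, 0, 0, 0, 0, -0.0014, 0.02],
])

```text
time: 18.23
eef_pos: [0.562, 0.0272, 0.0484]
tcp_rot: [-1.558, 0.234, -0.235]
wrist_force: [0.4, -0.1, -0.2]
width: 0.0336
```

Request:
play_rows([
  [0, 0, 0, 0, 0, -0.0007, 0.02],
  [0, 0, 0, 0, 0, -0.0012, 0.02],
  [0, 0, 0, 0, 0, -0.0012, 0.02],
])

```text
time: 18.48
eef_pos: [0.5621, 0.0272, 0.0482]
tcp_rot: [-1.558, 0.234, -0.235]
wrist_force: [-5.4, 0.5, 21.9]
width: 0.0332
```

Contact with the bed (22 N). Releasing and rising.

Request:
play_rows([
  [0, 0, 0, 0, 0, 0.0005, 0.045],
  [0, 0, 0, 0, 0, 0.0005, 0.07],
  [0, 0, 0, 0, 0, 0.0005, 0.07],
  [0, 0, 0, 0, 0, 0.0005, 0.07],
  [0, 0, 0, 0, 0, 0.0005, 0.07],
  [0, 0, 0, 0, 0, 0.02, 0.07],
  [0, 0, 0, 0, 0, 0.05, 0.07],
  [0, 0, 0, 0, 0, 0.085, 0.07],
  [0, 0, 0, 0, 0, 0.115, 0.07],
  [0, 0, 0, 0, 0, 0.12, 0.07],
  [0, 0, 0, 0, 0, 0.12, 0.07],
])

```text
time: 19.4
eef_pos: [0.5632, 0.0272, 0.1691]
tcp_rot: [-1.557, 0.231, -0.238]
wrist_force: [0.2, 0.7, -0.1]
width: 0.0699
```

```bash
cat >> h.py <<'E'
J=np.array([.5584,.02725]);u=np.array([np.cos(-.2995),np.sin(-.2995)]);v=np.array([-u[1],u[0]])
E
python3 - <<'E'
from h import *
from scipy.spatial.transform import Rotation as Ro
t=state();M=Ro.from_rotvec(t['tcp_rot']).as_matrix();print(t['time'],t['eef_pos'],t['width'],t['wrist_force'],np.degrees(np.arctan2(M[1,2],M[0,2])))
print('knob target j=0',J-.054*u,'j=.012',J-.042*u)
a=snapshot('scene');pickle.dump(a,open('s9.pkl','wb'))
g=cv2.cvtColor(a['image'],6);kp=proj(a,[np.r_[J-.053*u,.076]])[0]
m=(g<45).astype(np.uint8)*255;mm=np.zeros_like(m);x,y=kp.astype(int);mm[y-9:y+10,x-9:x+10]=255
c=blob(m&mm,*kp);M=cv2.moments(c.reshape(-1,1,2));k=np.array([M['m10'],M['m01']])/M['m00'];print('knob px',k,kp,cv2.boundingRect(c.reshape(-1,1,2)));q=cast(a,k,.076)[0];print('knob',q,(q-J)@u,(q-J)@v)
E
```

```text
19.4 [0.56320899 0.02718418 0.16911588] 0.06990345499049848 [ 0.16161865  0.67593871 -0.1428426 ] 72.8805532103169
knob target j=0 [0.50680386 0.0431823 ] j=.012 [0.51826967 0.03964179]Traceback (most recent call last):
  File "<stdin>", line 8, in <module>
  File "h.py", line 15, in blob
    return max((c for c in cs if cv2.contourArea(c)>40),key=lambda c:cv2.pointPolygonTest(c,(x,y),True)).reshape(-1,2)
           ~~~^^^^^^^^^^^^^^^^^^^^^^^^^^^^^^^^^^^^^^^^^^^^^^^^^^^^^^^^^^^^^^^^^^^^^^^^^^^^^^^^^^^^^^^^^^
ValueError: max() iterable argument is empty
```

The block is placed and released. Now I'll close the fingers and come down behind the sliding jaw's back face to push it along the jig's +x.

Request:
play_rows([
  [0, 0, 0, -0.03, 0.0088, 0, 0],
  [0, 0, 0, -0.062, 0.018, 0, 0],
  [0, 0, 0, -0.0908, 0.0266, 0, 0],
  [0, 0, 0, -0.0908, 0.0266, 0, 0],
  [0, 0, 0, -0.0908, 0.0266, -0.02, 0],
  [0, 0, 0, -0.0908, 0.0266, -0.055, 0],
  [0, 0, 0, -0.0908, 0.0266, -0.085, 0],
  [0, 0, 0, -0.0908, 0.0266, -0.105, 0],
  [0, 0, 0, -0.0908, 0.0266, -0.114, 0],
  [0, 0, 0, -0.0908, 0.0266, -0.114, 0],
])

```text
time: 20.28
eef_pos: [0.4691, 0.0536, 0.0504]
tcp_rot: [-1.559, 0.239, -0.231]
wrist_force: [-1.1, 0.7, -0.2]
width: -0.0004
```

Request:
play_rows([
  [0, 0, 0, 0.0038, -0.0012, 0, 0],
  [0, 0, 0, 0.0076, -0.0024, 0, 0],
  [0, 0, 0, 0.0096, -0.003, 0, 0],
  [0, 0, 0, 0.0115, -0.0036, 0, 0],
  [0, 0, 0, 0.0115, -0.0036, 0, 0],
])

```text
time: 20.7
eef_pos: [0.4838, 0.0501, 0.0539]
tcp_rot: [-1.558, 0.233, -0.236]
wrist_force: [-0.6, -0.0, 0.7]
width: -0.0002
```

Request:
play_rows([
  [0, 0, 0, 0.001, -0.0003, 0, 0],
  [0, 0, 0, 0.002, -0.0006, 0, 0],
  [0, 0, 0, 0.003, -0.0009, 0, 0],
  [0, 0, 0, 0.0038, -0.0012, 0, 0],
  [0, 0, 0, 0.0038, -0.0012, 0, 0],
])

```text
time: 21.12
eef_pos: [0.4862, 0.0489, 0.053]
tcp_rot: [-1.558, 0.235, -0.234]
wrist_force: [-0.9, -1.7, 0.7]
width: 0.0001
```

Request:
play_rows([
  [0, 0, 0, 0.001, -0.0003, 0, 0],
  [0, 0, 0, 0.002, -0.0006, 0, 0],
  [0, 0, 0, 0.003, -0.0009, 0, 0],
  [0, 0, 0, 0.0038, -0.0012, 0, 0],
])

```text
time: 21.45
eef_pos: [0.4901, 0.0477, 0.0529]
tcp_rot: [-1.558, 0.235, -0.234]
wrist_force: [-2.3, -0.7, -0.8]
width: 0.0001
```

Request:
play_rows([
  [0, 0, 0, 0.0008, -0.0002, 0, 0],
  [0, 0, 0, 0.0016, -0.0005, 0, 0],
  [0, 0, 0, 0.0024, -0.0007, 0, 0],
  [0, 0, 0, 0.0032, -0.001, 0, 0],
])

```text
time: 21.78
eef_pos: [0.4933, 0.0468, 0.0529]
tcp_rot: [-1.558, 0.235, -0.234]
wrist_force: [-3.3, 0.6, -1.1]
width: 0.0004
```

Request:
play_rows([
  [0, 0, 0, 0.0005, -0.0002, 0, 0],
  [0, 0, 0, 0.001, -0.0003, 0, 0],
  [0, 0, 0, 0.0014, -0.0004, 0, 0],
  [0, 0, 0, 0.0014, -0.0004, 0, 0],
])

```text
time: 22.12
eef_pos: [0.4948, 0.0463, 0.053]
tcp_rot: [-1.558, 0.235, -0.235]
wrist_force: [-2.6, -0.8, -1.1]
width: -0.0002
```

Request:
play_rows([
  [0, 0, 0, 0.0005, -0.0002, 0, 0],
  [0, 0, 0, 0.001, -0.0003, 0, 0],
  [0, 0, 0, 0.001, -0.0003, 0, 0],
])

```text
time: 22.37
eef_pos: [0.4958, 0.0461, 0.053]
tcp_rot: [-1.558, 0.235, -0.234]
wrist_force: [-3.5, -0.1, -0.1]
width: -0.0
```

Request:
play_rows([
  [0, 0, 0, 0.0005, -0.0002, 0, 0],
  [0, 0, 0, 0.001, -0.0003, 0, 0],
  [0, 0, 0, 0.001, -0.0003, 0, 0],
])

```text
time: 22.62
eef_pos: [0.4958, 0.046, 0.0529]
tcp_rot: [-1.558, 0.236, -0.233]
wrist_force: [-8.6, 2.3, 4.1]
width: 0.0001
```

The TCP stopped advancing and the force jumped to 9 N, so the block is clamped. One more small squeeze, then back off.

Request:
play_rows([
  [0, 0, 0, 0.0005, -0.0002, 0, 0],
  [0, 0, 0, 0.001, -0.0003, 0, 0],
  [0, 0, 0, 0.001, -0.0003, 0, 0],
])

```text
time: 22.87
eef_pos: [0.4958, 0.0458, 0.0528]
tcp_rot: [-1.558, 0.237, -0.232]
wrist_force: [-11.7, 6.4, 7.5]
width: 0.0003
```

Request:
play_rows([
  [0, 0, 0, -0.001, 0.0003, 0, 0],
  [0, 0, 0, -0.004, 0.0012, 0, 0],
  [0, 0, 0, -0.012, 0.0036, 0, 0],
  [0, 0, 0, -0.02, 0.006, 0, 0],
  [0, 0, 0, -0.02, 0.006, 0.02, 0],
  [0, 0, 0, -0.02, 0.006, 0.06, 0],
  [0, 0, 0, -0.02, 0.006, 0.1, 0],
  [0, 0, 0, -0.02, -0.03, 0.14, 0],
  [0, 0, 0, -0.02, -0.07, 0.14, 0],
  [0, 0, 0, -0.02, -0.11, 0.14, 0],
  [0, 0, 0, -0.02, -0.15, 0.14, 0],
  [0, 0, 0, -0.02, -0.15, 0.14, 0],
])

```text
time: 23.87
eef_pos: [0.4779, -0.1096, 0.1937]
tcp_rot: [-1.559, 0.235, -0.239]
wrist_force: [0.1, 1.1, -0.9]
width: -0.0002
```

```bash
python3 - <<'E'
from h import *
t=state();print(t['time'],t['eef_pos'],t['wrist_force'])
a=snapshot('scene');b=snapshot('top');pickle.dump((a,b),open('s10.pkl','wb'))
o1=cv2.resize(a['image'][110:200,170:270],(400,360),interpolation=3);o2=cv2.resize(b['image'][160:235,225:308],(400,360),interpolation=3)
cv2.imwrite('pics/s10.png',np.hstack([o1,o2]))
E
```

```text
23.8667 [ 0.47793511 -0.109602    0.19365795] [ 0.14034155  1.0981379  -0.85492281]
```

View pics/s10.png

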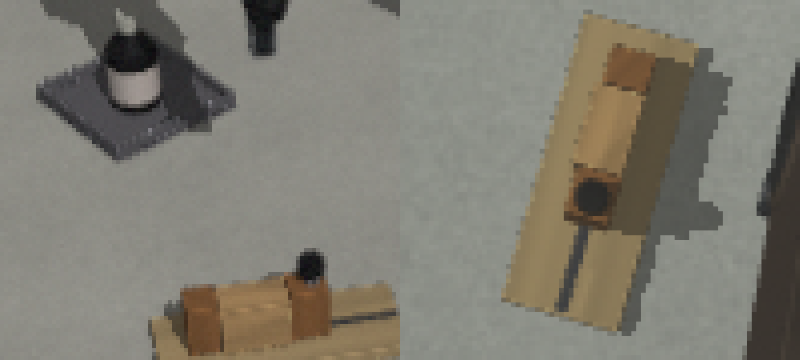

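The picture shows the block closed between both jaws and midway across them, with no gaps in either view. The bottle is upright in the tray and the arm is clear. Last number check, then hand in.

```bash
python3 - <<'E'
from h import *
a,b=pickle.load(open('s10.pkl','rb'))
sx,sy=400/83,360/75
def P(x,y,z):
    q=cast(b,(225+(x-400)/sx-.4,160+y/sy-.4),z)[0]-J; return (np.array([q@u,q@v])*1000).round(1)
print('knob (expect -42,0)',P(593,197,.084))
print('block top corners',[P(*p,.057).tolist() for p in((590,86),(642,97),(626,172),(574,161))])
t0=pickle.load(open('s0.pkl','rb'))['scene'];d=cv2.absdiff(cv2.cvtColor(t0['image'],6),cv2.cvtColor(a['image'],6))
for n,(x,y) in dict(tape=(265,337),cup=(228,247),brush=(360,430)).items():
    x,y=int(x*.64),int(y*.64);print(n,d[y-15:y+16,x-18:x+19].mean())
print(state()['qvel'].round(3)); finish_job()
E
```

```text
knob (expect -42,0) [-42.6  -1.1]
block top corners [[29.4, 20.9], [31.7, -13.0], [-17.9, -16.4], [-20.3, 17.3]]
tape 1.8395815170008718
cup 1.968613775065388
brush 1.8247602441150828
[0.058 0.001 0.012 0.009 0.004 0.026]
the job is handed in; nothing more can be done
```

The job is finished and handed in at about 24 s of the 72 s allowed; no verdict was reported. I moved the bottle to the tray. I set the long block down on the bench, took it again by its sides and lowered it onto the jig's bed. Then I pushed the sliding jaw from behind with closed fingers until it stopped.

**What the last checks showed**
- **Jaw:** it stopped firm, with the force rising to about 13 N and no further travel. The knob was at jig x = -42.6 mm, so the joint is at about 0.0114 (0.010 to 0.0145 required).
- **Block:** no gaps to either jaw in both views. The four hand-read top corners averaged x ≈ 6 mm and y ≈ 2 mm in the jig frame, which matches the seat. Each corner is only good to about 3 mm: they gave a length of about 50 mm instead of 56, so they disagree a little with the true size.
- **Bottle:** upright near the middle of the tray.
- **Tape, cup and brush:** these areas matched the first picture. I did not check the short block by numbers; it was still in its bay in the crop taken after the long block was lifted out.

**Loose ends**
- The two cameras placed the tray about 15 mm apart, so I used a point between them, well within tolerance.
- At hand-in the arm was touching nothing but still settling slightly (up to 0.06 rad/s).

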